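# Seat the pasta sheet die in the extruder head

## Task

The bronze sheet die has been laid in the upturned mouth of the pasta extruder head, but it sits cocked on the locating pin. Without gripping it, lifting it out or forcing it, push its lip bar round with a fingertip until the notch in its rim meets the pin, then press the die down fully home in the mouth. Leave the other things on the bench where they are.

Things in the scene. Friction and masses are not known exactly. Their poses are not given: they have to be found in the camera images.
- head: Steel pasta extruder head, mouth up in a wooden holder (130 mm square, 22 mm high) screwed to the pastry board; cannot move. Origin: centre of the holder's underside, on the board's top (25 mm above the table); z up, x towards the pin. Collar 94 mm across, rim 96 mm above the origin. Mouth: bore on the z axis, 78.6 mm across, 12 mm deep to a flat shoulder 84 mm above the origin.
- head_pin (a point): Top of the locating pin: upright fixed steel dowel 6 mm thick in the mouth, 33.5 mm from the axis along the head's x, its top 6.5 mm above the shoulder. The die hides it; a red mark on the collar's rim and side shows its direction. The die's notch must go over it: that side of the die then drops 2 to 3 mm onto the seal and the pin stops it turning.
- die: Bronze sheet die, about 0.55 kg, loose in the mouth: disc 76 mm across, 14 mm thick, with a lip bar 18 mm high across its face, 62 mm long (along the die's y), 18 mm wide (along x). Origin: centre of the disc's underside, z up. It starts unseated, tilted 2 to 3 degrees on pin and seal; a few newtons on a bar end turn it either way. Fully home its underside is 84 mm above the head's origin.
- die_notch (a point): Middle of the die's one notch, at the disc's face: 33.5 mm from the die's axis along its +x, 14 mm above its underside. The notch is 9 mm wide, cut 8.5 mm into the rim through the whole thickness; a white line on the face points to it. At the start it is 40 to 180 degrees from the pin, either way round.
- die_top (a point): Middle of the flat top of the lip bar, on the die's axis, 32 mm above the die's underside (116 mm above the head's origin when fully home). A dark slot runs along the bar's top. Press here to seat the die.
- seal (a joint): Stiff silicone seal ring hidden under the die. Value in m: 0 at first (4 mm proud of the shoulder), about 0.004 when the die has pressed it level with the shoulder. It slides with about 14 N of friction and stays where it is pushed, so besides the die's weight it takes about 8 to 12 N of pressing.
- ring_nut: Bystander, loose: aluminium clamping ring nut 125 mm over its six grip ribs, 24 mm high, lying on the board. Origin: centre of its underside.
- spare_die: Bystander, loose: second bronze die with round holes and no bar, 76 mm across, 14 mm thick, lying on the board. Origin: centre of its underside.
- scraper: Bystander, loose: dough scraper, steel blade 75 x 110 mm with a black handle 125 mm long, 18 mm high, lying flat on the board. Origin: middle of the blade, at the board.
- bowl: Bystander, loose: white bowl 156 mm across, 55 mm high, on the table beside the board. Origin: centre of its underside.
Things that resemble listed ones, but are neither listed nor needed, are in the scene too. Of the things that look like the die, the middle-sized one is meant.

How it is judged:
At the end, for the whole second after the job is handed in: The die lies at rest fully home on the shoulder of the head (underside within 1.3 mm of it, level within 0.03 rad), its notch over the pin (within 4 mm) and centred in the mouth (within 3 mm); ring nut, spare die, scraper and bowl within 20 mm of where they were (z of die in the frame of head between 0.082 and 0.0853 m and angle between die's own z axis and vertical below 0.03 rad and horizontal distance between die_notch and head_pin below 0.004 m and horizontal distance between die and head below 0.003 m and linear speed of die below 0.01 m/s and distance of each of ring_nut, spare_die, scraper, bowl from where it was at the start of the episode below 0.02 m); the robot touches nothing.
It fails at once if the die is lifted (more than about 7 mm above where it first lay) (z of die in the frame of head above 0.097 m).
It fails at once if the fingers grip or force the die while it is not yet home (over 42 N on it in all, both fingers added) (contact force between the fingers and die above 42 N and z of die in the frame of head above 0.086 m).
It fails at once if the ring nut, spare die, scraper or bowl is pushed away by more than 20 mm (distance of any of ring_nut, spare_die, scraper, bowl from where it was at the start of the episode above 0.02 m).
It also fails if it takes over 64 s, if anything falls off the work surface, if the arm or the gripper's body presses on something with over 40 N, if the wrist force passes 120 N, or if a joint passes its speed limit or range.

## Robot

A 7-joint arm with a two-finger parallel gripper is mounted at the origin on the work surface. World frame = base frame: x ahead of the robot, y to its left, z up, the work surface at z = 0. Lengths are in m, angles in rad, forces in N, time in s.
With the tool pointing down it reaches from about 0.425 to 0.925 m from the base axis. Payload 6.8 kg.
Tool frame: the origin (TCP) lies on the front face of the gripper's body, between the roots of the fingers; the fingertips stand 73 mm ahead of it and the grasp point (between the pads) lies 54 mm ahead of it (env.nose_length is the distance from the TCP to the fingertips, in m); z points along the fingers, y is the line along which they close (so a half turn about z gives the same grasp; the last joint's range is limited). The gripper opens to 85 mm and grips with 20 to 120 N. Pads are 22 mm wide; open, the fingers measure 114 mm over their backs; the gripper's body (76 mm by 85 mm) begins 54 mm behind the grasp point. The pads swing forward as they close: fully open they stand 13 mm farther back than shut.
Start: joints at [-1.388, 0.477, 0.022, 1.555, -0.011, 1.109, -0.083], TCP at [0.194, 0.647, 0.304] pointing down, gripper open.
Joint ranges: [-2.96, 2.96], [-0.34, 2.1], [-1.41, 1.46], [0.24, 2.44], [-1.37, 4.51], [0.17, 1.92], [-2.96, 2.96]. Speed limits (rad/s): [2.39, 2.39, 3.14, 3.14, 3.14, 3.14, 3.14].

## Interface

Orientations are given as a unit quaternion [w, x, y, z].
In Python, from cell import env, kin, camera, calibration, job gives the robot as it stands. The module is installed in compiled form; this text tells all that it offers. Calls block until the motion is done:
- env.reach(position, orientation): joint-space move of the TCP to a pose.
- env.movel(position, velocity=0.15, rot=None, stop_force=None): straight line of the TCP; rot=None keeps the orientation; velocity is the mean speed in m/s. With stop_force (N) it stops when the force on the tool has changed by that much, and returns True; else False.
- env.goto_joints(angles): joint-space move.
- env.grip(opening, f_grip=None): finger opening in m; f_grip is the grip in N (None keeps the last); returns when the fingers have stopped.
- env.dwell(seconds).
- kin.inverse_kinematics(position, orientation): joint angles nearest the present ones, or None.
- env.get_state(): the state.
- camera(name): name is "scene" or "top"; returns (picture, depth): 480x640x3 uint8, blue, green, red; 480x640 float32, m along the optical axis (not along the pixel's ray), 0 where there is no reading.
- calibration(name): a dict with "fx", "fy", "cx", "cy" (pixels), "k1" (the pictures are not rectified: a ray, as slopes to the right and down, at radius r is drawn at 1 + k1 r^2 times it, then the intrinsics apply), "rvec" (rotation vector, rad) and "tvec" (3), from world to camera coordinates, as OpenCV has them. Camera axes: x right, y down, z forward; pixel columns grow to the right and rows downward; lengths in m; the calibration is good to about 2 mm. A picture is of the moment at which its call begins. calibration takes no time and is no camera call.
A pose or a line that the arm cannot do raises env.PlanningError and nothing moves.
- job.job_done(): hands the job in; it is judged then, once.
The state is a dict: "time": time; "qpos": joint angles; "joint_velocities": joint speeds; "joint_torque": joint torques, N m; "tcp_pos": TCP position; "orientation": TCP orientation; "force": force on the tool from outside, world axes, zero at the start; "torque": the same for the moment, N m; "opening": finger opening in m; "gripper_force": force on a finger pad.
Only numpy, scipy, OpenCV 4.12 (cv2) and the standard library are available. Lean on these libraries where they do the work, as an engineer would, in place of code of your own. Each camera call takes 0.05 s, during which the arm holds its last target. There are 200 camera calls.

## Working session

There is one attempt and no reset: what is moved stays moved. The work goes in short steps, each a Python script; the robot and the scene stay as the last script left them, time stands still between calls to the robot, and variables do not carry over. Pictures are saved under pics/ and viewed, at most 10 in all, crops included, and the job is handed in when it is done.

```bash
mkdir -p pics; ls
python3 - <<'E'
from cell import env,kin,camera,calibration,job
import cv2,numpy as np
for n in("scene","top"):
    p,d=camera(n); cv2.imwrite(f"pics/{n}0.png",p); np.save(f"pics/{n}0.npy",d); print(n,calibration(n))
s=env.get_state(); print(s['time'],s['tcp_pos'],s['orientation'],s['opening'],s['force'])
E
```

```text
pics
scene {'fx': 505.57098406206643, 'fy': 505.57098406206643, 'cx': 321.0508599815322, 'cy': 239.30933284738887, 'k1': -0.11254865219539749, 'rvec': array([ 2.27432759,  0.95097336, -0.36266547]), 'tvec': array([-0.36422983, -0.18436161,  1.63285508])}
top {'fx': 436.1358828721357, 'fy': 436.1358828721357, 'cx': 318.21330578533593, 'cy': 239.6263690225971, 'k1': -0.03554180655553665, 'rvec': array([ 2.15330909, -2.11825745,  0.1743335 ]), 'tvec': array([0.04841097, 0.52529164, 1.02693825])}
0.1 [0.19340491 0.64626773 0.30301672] [-5.50443478e-05  1.44858771e-01  9.89451993e-01 -8.28910205e-04] 0.08531220757413888 [-0.80158441  0.16717881 -0.1502965 ]
```

View pics/scene0.png

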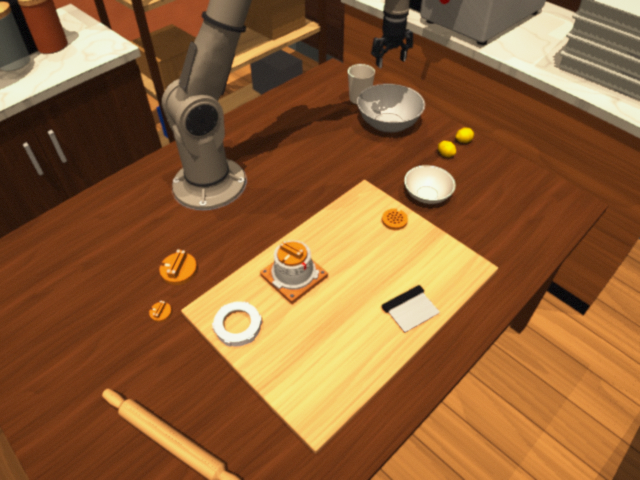

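View pics/top0.png

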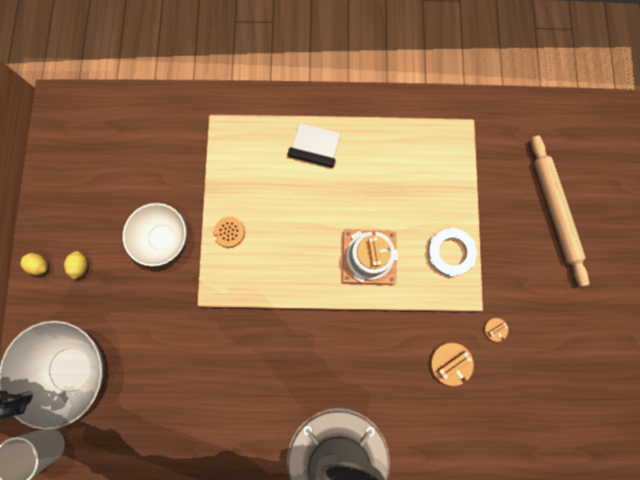

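The scene view has the head near (293,265) and the top view near (370,255), with the ring nut at (452,252) and the spare die at (229,232). The large and small decoys lie off the board. I'll zoom in on the head next.

```bash
cat > h.py <<'E'
from cell import env,kin,camera,calibration,job
import cv2,numpy as np
from scipy.spatial.transform import Rotation as R
def ray(n,uv):
    c=calibration(n); K=np.array([[c['fx'],0,c['cx']],[0,c['fy'],c['cy']],[0,0,1]])
    u=cv2.undistortPoints(np.array(uv,float).reshape(-1,1,2),K,np.array([c['k1'],0,0,0.]))[:,0]
    Rm=cv2.Rodrigues(c['rvec'])[0]
    return -Rm.T@c['tvec'], np.c_[u,np.ones(len(u))]@Rm
def plane(n,uv,z):
    o,d=ray(n,uv); return o+d*((z-o[2])/d[:,2])[:,None]
def crop(n,name,x,y,w,h,s=10):
    p,d=camera(n); cv2.imwrite(name,cv2.resize(p[y:y+h,x:x+w],None,fx=s,fy=s,interpolation=cv2.INTER_CUBIC)); return p,d
E
python3 - <<'E'
from h import *
a=cv2.imread("pics/top0.png")[222:292,335:405]; b=cv2.imread("pics/scene0.png")[230:305,255:335]
a=cv2.resize(a,(560,560),interpolation=2);b=cv2.resize(b,(640,600),interpolation=2)
cv2.imwrite("pics/a.png",a);cv2.imwrite("pics/b.png",b)
p=cv2.imread("pics/top0.png");hsv=cv2.cvtColor(p,40)
H,S,V=cv2.split(hsv[222:292,335:405].astype(int))
for nm,m in(("red",((H<5)|(H>172))&(S>140)&(V>110)),("bronze",(H>8)&(H<18)&(S>150)&(V>150))):
    y,x=np.nonzero(m); print(nm,len(x),x.mean()+335,y.mean()+222, list(zip(x+335,y+222))[:15])
d=np.load("pics/top0.npy"); print(np.round(1e3*d[232:290:3,343:402:4]).astype(int))
print(ray("top",[[318,240]])[0],ray("scene",[[318,240]])[0])
E
```

```text
red 4 373.25 233.0 [(np.int64(373), np.int64(232)), (np.int64(373), np.int64(233)), (np.int64(374), np.int64(233)), (np.int64(373), np.int64(234))]
bronze 111 364.6216216216216 259.52252252252254 [(np.int64(350), np.int64(239)), (np.int64(367), np.int64(241)), (np.int64(366), np.int64(242)), (np.int64(367), np.int64(242)), (np.int64(368), np.int64(242)), (np.int64(366), np.int64(243)), (np.int64(367), np.int64(243)), (np.int64(368), np.int64(243)), (np.int64(369), np.int64(243)), (np.int64(367), np.int64(244)), (np.int64(368), np.int64(244)), (np.int64(369), np.int64(244)), (np.int64(367), np.int64(245)), (np.int64(368), np.int64(245)), (np.int64(369), np.int64(245))]
[[1092 1065 1069 1072 1063 1065 1058  997  994 1069 1069 1068 1071 1065
  1095]
 [1092 1069 1070 1059 1056  993  991  986  984  995  996 1071 1067 1068
  1092]
 [1082 1068 1067 1055  992  996  985  964  963  984  983  995 1065 1064
  1086]
 [1079 1066 1056 1023  990  986  982  967  963  985  984  990 1067 1068
  1088]
 [1074 1066 1056  992  981  983  984  962  962  983  984  980  989 1069
  1090]
 [1069 1059 1041  988  
[... 550 characters left out ...]
043 1027  998  982  979  978  977  992  979 1015 1055 1054
  1076]
 [1056    0 1052 1042 1023 1006  980  977  980  980 1013    0 1056 1055
  1074]
 [1054 1051 1057 1041 1040 1027 1014 1009 1009 1025 1044 1052 1057 1057
  1072]
 [1054 1051 1050 1045 1041 1042 1043 1041 1043 1042 1046 1050 1050 1052
  1075]
 [1051 1048 1049 1051 1042 1039 1052 1051 1049 1052 1055 1052 1046 1051
  1075]
 [1069 1072 1075 1072 1072 1069 1066 1063 1061 1055 1054 1050 1049 1052
  1068]
 [1068 1075 1071 1071 1069 1072 1070 1070 1067 1067 1068 1070 1072 1069
  1067]
 [1069 1070 1068 1065 1068 1070 1068 1069 1068 1065 1067 1070 1073 1071
  1069]]
[0.35025845 0.05491711 1.09871754] [ 1.12094448 -0.57752161  1.11481861]
```

View pics/a.png

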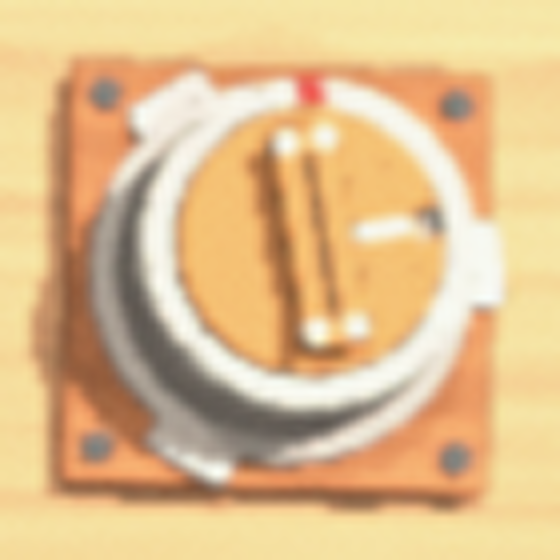

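View pics/b.png

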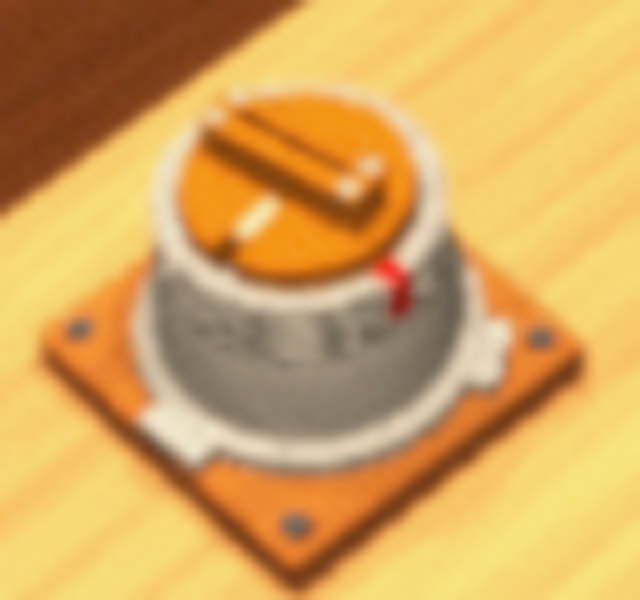

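The top crop (8×, offset 335,222) shows the red mark at (310,92), the notch at (432,218), the white line from (360,233), and the bar ends at (305,140) and (335,328). The notch is roughly 90° clockwise of the pin as seen from above.

Run:
```python
from h import *
A=lambda L:[(335+(u+.5)/8-.5,222+(v+.5)/8-.5) for u,v in L]
B=lambda L:[(255+(u+.5)/8-.5,230+(v+.5)/8-.5) for u,v in L]
np.set_printoptions(precision=4,suppress=True)
hc=plane("top",A([(72,62),(492,75),(480,495),(62,485)]),.047); hc2=plane("scene",B([(45,350),(297,582),(580,360)]),.047)
print("holder top",hc,hc.mean(0)); print("holder scene",hc2,(hc2[0]+hc2[2])/2)
# holder screws
print("screws",plane("top",A([(105,95),(456,105),(456,457),(96,446)]),.047).mean(0))
for n,L in(("top",A([(310,88)])),("scene",B([(388,266)]))): print("red",n,plane(n,L,.121))
bt=plane("top",A([(285,140),(327,136),(315,331),(357,326)]),.143); print("bar",bt,bt.mean(0))
bs=plane("scene",B([(214,116),(235,98),(347,188),(371,165)]),.143); print("bar sc",bs,bs.mean(0))
print("notch",plane("top",A([(432,218),(360,233)]),.126),plane("scene",B([(226,248),(276,203)]),.126))
# rim outer circle
print("rim outer", plane("top",A([(470,235),(310,80)]),.121))
# bronze fit
p=cv2.imread("pics/top0.png"); 
q=kin.inverse_kinematics
```

```text
holder top [[ 0.5504 -0.0048  0.047 ]
 [ 0.5485 -0.1337  0.047 ]
 [ 0.4199 -0.1286  0.047 ]
 [ 0.4209 -0.0027  0.047 ]] [ 0.485  -0.0674  0.047 ]
holder scene [[ 0.4307 -0.1371  0.047 ]
 [ 0.5569 -0.1394  0.047 ]
 [ 0.5579 -0.0145  0.047 ]] [ 0.4943 -0.0758  0.047 ]
screws [ 0.4858 -0.0679  0.047 ]
red top [[ 0.5299 -0.0685  0.121 ]]
red scene [[ 0.5289 -0.0702  0.121 ]]
bar [[ 0.5111 -0.0587  0.143 ]
 [ 0.5124 -0.0704  0.143 ]
 [ 0.4579 -0.0668  0.143 ]
 [ 0.4595 -0.0784  0.143 ]] [ 0.4852 -0.0685  0.143 ]
bar sc [[ 0.4597 -0.0794  0.143 ]
 [ 0.4588 -0.0698  0.143 ]
 [ 0.5107 -0.0695  0.143 ]
 [ 0.5092 -0.0579  0.143 ]] [ 0.4846 -0.0692  0.143 ]
notch [[ 0.4924 -0.1021  0.126 ]
 [ 0.4878 -0.0817  0.126 ]] [[ 0.4911 -0.1038  0.126 ]
 [ 0.4887 -0.0806  0.126 ]]
rim outer [[ 0.4884 -0.1136  0.121 ]
 [ 0.5323 -0.0685  0.121 ]]
```

```bash
cat >> h.py <<'E'
np.set_printoptions(precision=4,suppress=True)
C=np.array([.4853,-.0685])
def quat(phi):  # tool down, tool y along phi
    M=np.array([[np.sin(phi),np.cos(phi),0],[-np.cos(phi),np.sin(phi),0],[0,0,-1]])
    q=R.from_matrix(M).as_quat(); return q[[3,0,1,2]]
def pose(phid,n,s=.026,z=.132):
    """tip at bar coords: s along bar (+y end), n in front (+x side) of bar, bar dir phid deg"""
    f=np.radians(phid); b=np.array([np.cos(f),np.sin(f)]); x=np.array([np.sin(f),-np.cos(f)])
    return np.r_[C+s*b+n*x, z+env.nose_length], quat(f)
E
python3 - <<'E'
from h import *
print(env.nose_length)
for ph in (8,50,92):
    p,q=pose(ph,.028); print(p,kin.inverse_kinematics(p,q))
env.grip(0.0)
p,q=pose(8,.030,z=.20); env.reach(p,q); env.dwell(.2); s=env.get_state(); print(s['time'],s['tcp_pos'],s['force'],s['opening'])
p,q=pose(8,.030); print(env.movel(p,.08,stop_force=6)); env.dwell(.2); s=env.get_state(); print(s['time'],s['tcp_pos'],p,s['force'])
cv2.imwrite("pics/s1.png",cv2.resize(camera("scene")[0][190:310,230:360],None,fx=5,fy=5,interpolation=2))
E
```

```text
0.0726Traceback (most recent call last):
  File "<stdin>", line 4, in <module>
  File "h.py", line 21, in pose
    return np.r_[C+s*b+n*x, z+env.nose_length], quat(f)
                                                ~~~~^^^
  File "h.py", line 17, in quat
    q=R.from_matrix(M).as_quat(); return q[[3,0,1,2]]
      ~~~~~~~~~~~~~^^^
  File "scipy/spatial/transform/_rotation.pyx", line 1143, in scipy.spatial.transform._rotation.Rotation.from_matrix
ValueError: Non-positive determinant (left-handed or null coordinate frame) in rotation matrix 0: [[ 0.1392  0.9903  0.    ]
 [-0.9903  0.1392  0.    ]
 [ 0.      0.     -1.    ]].
```

```bash
sed -i 's/M=np.array(.*/M=np.array([[-np.sin(phi),np.cos(phi),0],[np.cos(phi),np.sin(phi),0],[0,0,-1]])/' h.py
python3 - <<'E'
from h import *
for ph in (8,50,92):
    p,q=pose(ph,.028); print(p,kin.inverse_kinematics(p,q))
env.grip(0.0)
p,q=pose(8,.030,z=.20); env.reach(p,q); env.dwell(.2); s=env.get_state(); print(s['time'],s['tcp_pos'],s['force'],s['opening'])
p,q=pose(8,.030); print(env.movel(p,.08,stop_force=6)); env.dwell(.2); s=env.get_state(); print(s['time'],s['tcp_pos'],p,s['force'])
cv2.imwrite("pics/s1.png",cv2.resize(camera("scene")[0][190:310,230:360],None,fx=5,fy=5,interpolation=2))
E
```

```text
[ 0.5149 -0.0926  0.2046] [-0.652   0.5122  0.9339  2.0519 -0.5534  0.8476  0.7429]
[ 0.5235 -0.0666  0.2046] [-0.5519  0.4394  0.7138  2.0344 -0.3963  0.8061  1.2675]
[ 0.5124 -0.0415  0.2046] [-0.4817  0.3786  0.5454  2.058  -0.2775  0.7752  1.838 ]
3.9083 [ 0.5154 -0.0942  0.2726] [ 0.4662 -0.6256 -0.1752] 4.916030865580642e-05
False
5.1083 [ 0.5155 -0.0946  0.205 ] [ 0.5152 -0.0946  0.2046] [-0.312   0.6164  0.2688]
```

View pics/s1.png

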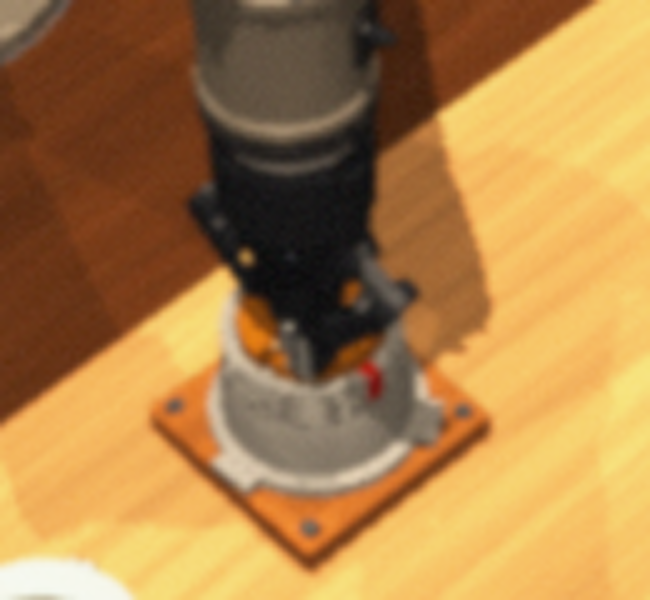

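The tip stands over the face on the notch side of the bar, clear of contact. Now I'll push round.

```bash
cat > push.py <<'E'
from h import *
import sys
def push(a,b,st,n=.020,lim=12,v=.03,s=.026):
    f0=np.array(env.get_state()['force'])*0
    for ph in np.arange(a,b+.01,st):
        p,q=pose(ph,n,s); hit=env.movel(p,v,rot=q,stop_force=lim)
        S=env.get_state(); F=S['force']; f=np.radians(ph)
        ft=F@np.array([np.sin(f),-np.cos(f),0]); print(round(ph,1),"t%.2f"%S['time'],"ft%.1f"%ft,"F",F.round(1),hit,flush=True)
        if hit or np.linalg.norm(F)>lim+4: return ph
E
python3 - <<'E'
from push import *
p,q=pose(8,.022); print(env.movel(p,.03,rot=q,stop_force=8))
push(8,68,4)
cv2.imwrite("pics/s2.png",cv2.resize(camera("scene")[0][190:310,230:360],None,fx=5,fy=5,interpolation=2))
E
```

```text
False
8.0 t5.83 ft0.3 F [-0.4 -0.3 -0.7] False
12.0 t6.08 ft0.4 F [-0.  -0.4  0.2] False
16.0 t6.33 ft0.5 F [ 0.3 -0.4 -0.1] False
20.0 t6.58 ft0.8 F [ 0.6 -0.6  0.5] False
24.0 t6.83 ft1.1 F [ 0.4 -1.   0.3] False
28.0 t7.08 ft-0.1 F [ 0.2  0.3 -0. ] False
32.0 t7.33 ft1.7 F [ 1.2 -1.2  0.4] False
36.0 t7.58 ft0.6 F [ 0.1 -0.7 -0.1] False
40.0 t7.83 ft0.2 F [ 0.1 -0.1 -0.1] False
44.0 t8.07 ft0.4 F [ 0.4 -0.2  0.2] False
48.0 t8.32 ft1.3 F [ 0.6 -1.3  0. ] False
52.0 t8.57 ft1.7 F [ 1.3 -1.1 -0. ] False
56.0 t8.82 ft1.2 F [ 0.8 -0.8  0.5] False
60.0 t9.07 ft0.9 F [ 0.6 -0.7  0.8] False
64.0 t9.32 ft1.6 F [ 1.3 -0.8  0.4] False
68.0 t9.57 ft1.2 F [ 1.  -0.7 -0.2] False
```

View pics/s2.png

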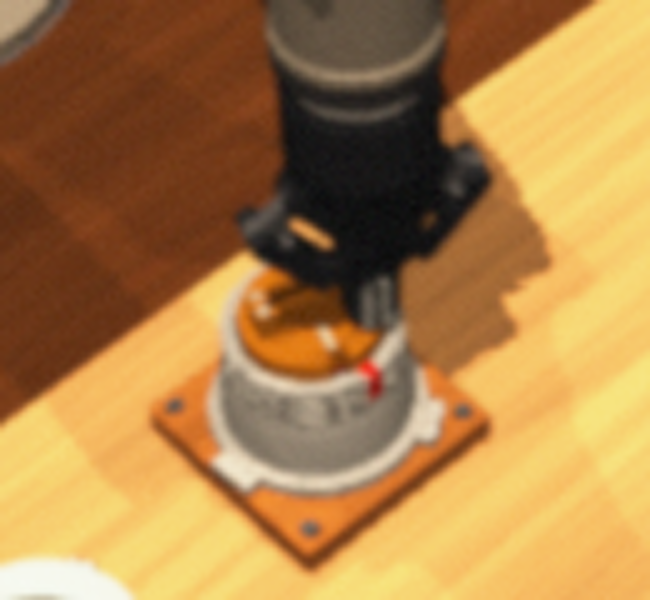

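The white line now points close to the red mark at (370,378) in the crop, so the die is turning. I'll continue in fine steps until the pin resists.

Run:
```python
from push import *
push(69.5,99,1.5,lim=7,v=.015)
p,d=camera("scene")
cv2.imwrite("pics/s3.png",cv2.resize(p[190:310,230:360],None,fx=5,fy=5,interpolation=2))
```

```text
69.5 t9.88 ft1.4 F [ 0.9 -1.7  0.5] False
71.0 t10.12 ft0.6 F [ 0.6 -0.1  0.4] False
72.5 t10.38 ft1.9 F [ 1.4 -1.8 -0.5] False
74.0 t10.62 ft0.1 F [ 0.  -0.4  0.5] False
75.5 t10.88 ft1.1 F [ 0.8 -1.1 -0.4] False
77.0 t11.12 ft1.8 F [ 1.7 -0.4  0.1] False
78.5 t11.38 ft0.6 F [ 0.5 -0.6 -0.7] False
80.0 t11.62 ft0.3 F [ 0.1 -1.2 -0.1] False
81.5 t11.88 ft0.3 F [0.4 0.5 0.8] False
83.0 t12.12 ft0.9 F [ 0.8 -0.2  0.3] False
84.5 t12.38 ft0.7 F [ 0.8  1.3 -0. ] False
86.0 t12.62 ft0.3 F [0.4 0.3 0.5] False
87.5 t12.88 ft0.9 F [ 0.9 -0.5 -0.8] False
89.0 t13.12 ft1.2 F [ 1.2 -0.6 -0.7] False
90.5 t13.38 ft3.5 F [ 3.5 -0.9 -1.4] False
92.0 t13.62 ft5.0 F [ 5.  -0.4 -0.5] False
93.5 t13.88 ft5.7 F [ 5.8 -2.  -0. ] False
95.0 t14.12 ft5.9 F [ 6.1 -2.  -0.3] False
96.5 t14.38 ft2.5 F [ 2.5 -0.   1.1] False
98.0 t14.62 ft1.8 F [ 1.8  0.3 -0.1] False
```

View pics/s3.png

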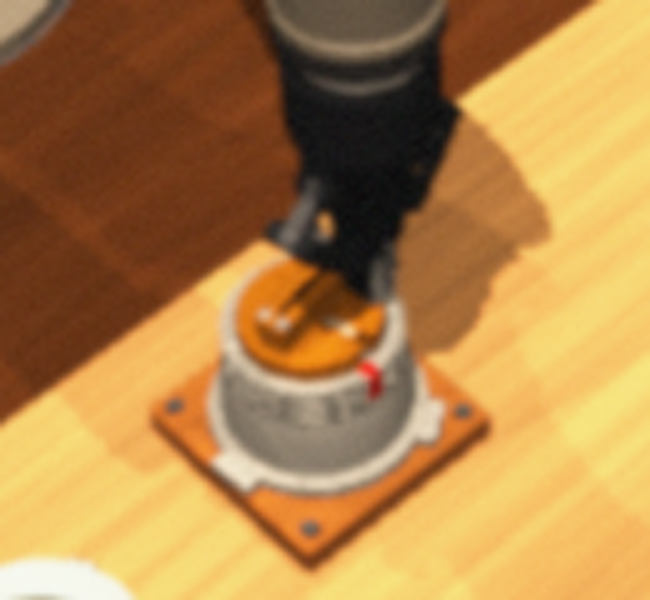

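Force peaked at 90–95° and then fell away, and the white line appears past the mark, so the die may have ridden over the pin. I'll back off and measure it.

Run:
```python
from push import *
p,q=pose(96,.030); env.movel(p,.05,rot=q)
p,q=pose(96,.030,z=.2); env.movel(p,.1)
env.movel([.62,.10,.30],.25); 
print(env.get_state()['time'])
a,d=camera("top");b,_=camera("scene")
a=cv2.resize(a[230:280,345:397],None,fx=8,fy=8,interpolation=2);b=cv2.resize(b[230:280,262:325],None,fx=8,fy=8,interpolation=2)
h=min(len(a),len(b)); cv2.imwrite("pics/s4.png",np.hstack([a[:h],b[:h]])[:, :]); print(a.shape,b.shape)
```

```text
16.7417
(400, 416, 3) (400, 504, 3)
```

```bash
python3 -c "
import cv2;p=cv2.imread('pics/s4.png');print(p.shape);cv2.imwrite('pics/s4b.png',p[:, :]) if p.shape[1]<=800 else cv2.imwrite('pics/s4b.png',cv2.resize(p,(800,int(p.shape[0]*800/p.shape[1]))))"
```

```text
(400, 920, 3)
```

View pics/s4b.png

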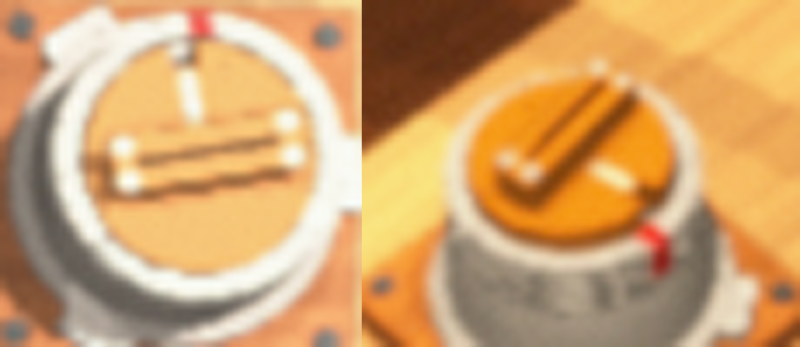

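In the crop (6.957×), the top view shows the notch at (182,50), the red mark at (200,22), and the bar dots at (122,147), (128,183), (286,120) and (293,156). The die looks overturned by several degrees.

Run:
```python
from h import *
k=800/920*8
A=lambda L:[(345+(u+.5)/k-.5,230+(v+.5)/k-.5) for u,v in L]
B=lambda L:[(262+(u-361.7+.5)/k-.5,230+(v+.5)/k-.5) for u,v in L]
for n,b,no,ln,red in(("top",A([(122,147),(128,183),(286,120),(293,156)]),A([(182,50)]),A([(184,72),(195,118)]),A([(200,20)])),("scene",B([(506,159),(530,173),(598,66),(624,79)]),B([(655,196)]),B([(630,187),(594,165)]),B([(652,233)]))):
    P=plane(n,b,.143); 
    e=(P[0]+P[1])/2-(P[2]+P[3])/2 
    if n=="scene": e=-e
    a=np.degrees(np.arctan2(e[1],e[0])); c=P.mean(0)
    N=plane(n,no,.125)[0]; r=plane(n,red,.121)[0]; L=plane(n,ln,.125)
    g=lambda v:np.degrees(np.arctan2(v[1],v[0]))
    print(n,"bar",a-90,"centre",c,"notch",N,g(N-c),"line",g(L[0]-L[1]),"red",r,g(r[:2]-C))
```

```text
top bar 10.28967806298256 centre [ 0.4837 -0.0679  0.143 ] notch [ 0.5194 -0.0621  0.125 ] 9.218477238620805 line 13.157925939111026 red [ 0.5302 -0.0685  0.121 ] 0.026941923667540495
scene bar 9.459625032926397 centre [ 0.4828 -0.0681  0.143 ] notch [ 0.5207 -0.0601  0.125 ] 12.00810441672029 line 7.863065598227237 red [ 0.5299 -0.0704  0.121 ] -2.3877415678549716
```

The die is 10° past the pin. I'll nudge it back clockwise from the other bar end, in fine steps with averaged force, and stop gently.

```bash
cat >> push.py <<'E'
def gentle(a,b,st,s,n=.0209,z=.1315,lim=3.0):
    for ph in np.arange(a,b+st*.01,st):
        p,q=pose(ph,n,s,z); hit=env.movel(p,.01,rot=q,stop_force=6)
        F=[]
        for _ in range(5): F.append(env.get_state()['force']); env.dwell(.03)
        F=np.mean(F,0); f=np.radians(ph); ft=F@np.array([np.sin(f),-np.cos(f),0])
        print(round(ph,1),"t%.2f"%env.get_state()['time'],"ft%.1f"%ft,F.round(1),hit,flush=True)
        if hit or ft>lim: return ph
E
python3 - <<'E'
from push import *
p,q=pose(104,.030,-.026,.2); env.reach(p,q)
p,q=pose(104,.030,-.026,.1315); print(env.movel(p,.08,stop_force=6))
p,q=pose(104,.0215,-.026,.1315); env.movel(p,.03)
gentle(102,89,-1,-.026)
E
```

```text
False
102.0 t19.62 ft-0.0 [-0.  -0.1  0.2] False
101.0 t20.04 ft0.2 [ 0.2  0.2 -0. ] False
100.0 t20.46 ft-0.3 [-0.3  0.1 -0.1] False
99.0 t20.88 ft-0.2 [-0.2  0.1 -0.3] False
98.0 t21.29 ft0.7 [ 0.7 -0.  -0.2] False
97.0 t21.71 ft1.4 [ 1.4 -0.4  0. ] False
96.0 t22.12 ft2.0 [ 2.  -0.1  0.2] False
95.0 t22.54 ft1.5 [ 1.6 -0.5  0.2] False
94.0 t22.96 ft0.9 [ 1.  -0.3 -0.6] False
93.0 t23.38 ft0.4 [ 0.4 -0.1 -0.1] False
92.0 t23.79 ft0.2 [ 0.2 -0.  -0.2] False
91.0 t24.21 ft-0.1 [-0.1 -0.  -0.4] False
90.0 t24.62 ft0.3 [ 0.3  0.1 -0. ] False
89.0 t25.04 ft0.5 [0.5 0.  0.3] False
```

```bash
cat > look.py <<'E'
from h import *
def look(name):
    ds=[];
    for _ in range(4): a,d=camera("top"); ds.append(d)
    b,_=camera("scene"); d=np.median(ds,0)
    v,u=np.mgrid[225:290,335:405]; uv=np.c_[u.ravel(),v.ravel()]
    o,r=ray("top",uv); P=o+r*d[v,u].ravel()[:,None]
    rad=np.hypot(*(P[:,:2]-C).T)
    bar=P[(P[:,2]>.136)&(P[:,2]<.155)&(rad<.036)]; w,V=np.linalg.eigh(np.cov(bar[:,:2].T)); e=V[:,1]*np.sign(V[1,1])
    print("depth bar angle-90:",np.degrees(np.arctan2(e[1],e[0]))-90,"n",len(bar),"z",np.median(bar[:,2]), bar.mean(0))
    xb=(P[:,:2]-C)@[e[1],-e[0]]
    F=P[(rad<.033)&(abs(xb)>.014)&(abs(P[:,2]-.125)<.006)]
    s=np.linalg.lstsq(np.c_[F[:,:2]-C,np.ones(len(F))],F[:,2],rcond=None)[0]; print("face slope xy deg",np.degrees(s[:2]),"z",s[2],len(F))
    k=7
    a=cv2.resize(a[230:280,345:397],None,fx=k,fy=k,interpolation=2);b=cv2.resize(b[230:280,262:323],None,fx=k,fy=k,interpolation=2)
    cv2.imwrite(name,np.hstack([a,b])); print(env.get_state()['time'])
E
python3 - <<'E'
from look import *
p,q=pose(91,.030,-.026,.1315); env.movel(p,.06,rot=q)
p,q=pose(91,.030,-.026,.2); env.movel(p,.15)
env.movel([.62,.10,.30],.3); look("pics/s5.png")
E
```

```text
depth bar angle-90: -0.7803621036600816 n 245 z 0.14431174270869196 [ 0.484  -0.0682  0.1441]
face slope xy deg [-0.0281  0.1273] z 0.1263560737861937 314
27.1083
```

View pics/s5.png

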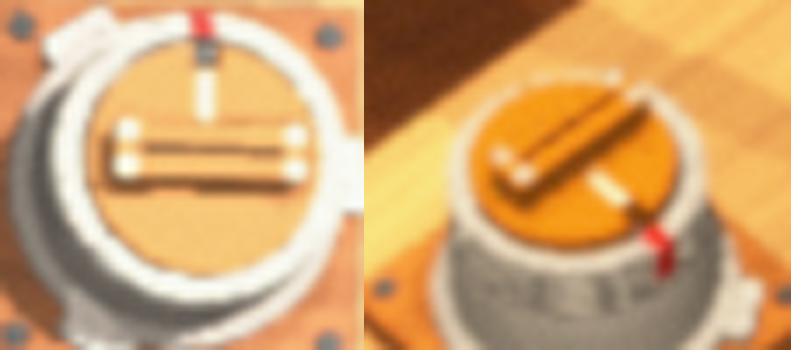

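In both views the notch at (205,50) and the white line point straight at the red mark at (202,22). The depth fit gives a level face about 4 mm proud, so the notch has dropped over the pin. Now I'll press on the bar centre.

Run:
```python
from look import *
q=quat(np.radians(89)); c=[.4847,-.0684]
env.reach([*c,.175+env.nose_length],q)
env.movel([*c,.149+env.nose_length],.08,stop_force=8)
for z in (.143,.141,.139,.137,.135):
    hit=env.movel([*c,z+env.nose_length],.008,stop_force=24); env.dwell(.15); s=env.get_state()
    print(z,hit,"tip",s['tcp_pos'][2]-env.nose_length,s['force'].round(1),s['time'])
    if hit or s['force'][2]>24: break
env.dwell(.3); env.movel([*c,.18+env.nose_length],.08)
env.movel([.62,.10,.30],.3); look("pics/s6.png")
```

```text
0.143 False tip 0.14357827008556961 [-3.1  0.2  7.4] 29.525
0.141 False tip 0.1416711730324039 [-2.1 -0.5  8.2] 30.075
0.139 False tip 0.14101802923115853 [-4.2  0.1 19.6] 30.625
0.137 True tip 0.14111279865775053 [-1.6  0.9  6.1] 31.05
depth bar angle-90: -1.9270658739005455 n 229 z 0.14074809869231952 [ 0.4868 -0.0684  0.1406]
face slope xy deg [0.1501 0.0971] z 0.12257718324050544 316
33.125
```

View pics/s6.png

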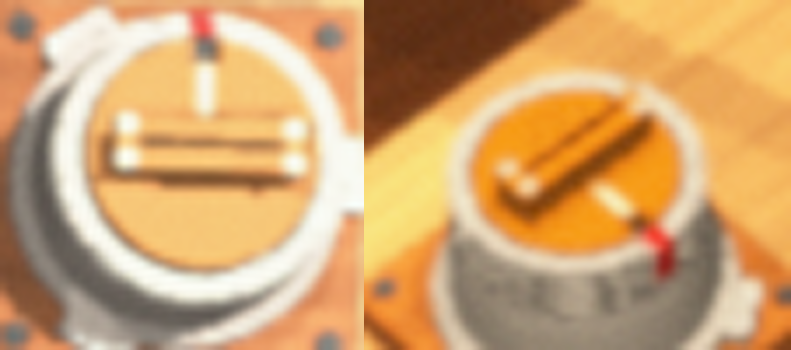

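The die is level and home: the tip stopped hard at 0.141 m, which is 116 mm above the head's origin. The notch at (205,48) is still under the red mark, and the arm is clear.

```bash
python3 -c "
from cell import job
print(job.job_done())"
```

```text
the job is handed in; nothing more can be done
None
```

The die is fully home and level with its notch over the pin, after riding about 10° past the pin once and being nudged back; I handed the job in after about 33 s of robot time, and no verdict was returned.

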